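# Set out the sharpening stones from the stack into their holders

### The arm

A 6-joint arm with a two-finger parallel gripper is mounted at the origin on a cart in front of the work surface, level with it; the furniture and walls round the work are solid. World frame = base frame: x ahead of the robot, y to its left, z up, the work surface at z = 0. Lengths are in m, angles in rad, forces in N, time in s.
With the tool pointing down it reaches from about 0.35 to 0.775 m from the base axis. Payload 7.3 kg.
Tool frame: the origin (TCP) lies at the very end of the fingers, on their centre line; the grasp point (between the pads) lies 19 mm behind it; z points along the fingers, y is the line along which they close (so a half turn about z gives the same grasp; the last joint's range is limited). The gripper opens to 92 mm and grips with 3 to 60 N. Pads are 19 mm wide; open, the fingers measure 130 mm over their backs; the gripper's body (75 mm by 190 mm) begins 47 mm behind the grasp point.
Start: joints at [-1.266, 0.342, 1.524, -0, 1.275, -0.146], TCP at [0.229, -0.473, 0.227] pointing down, gripper open.
Joint ranges: [-2.53, 2.53], [-0.77, 2.02], [0.04, 2.7], [-1, 4.14], [0.28, 2.66], [-3.11, 3.11]. Speed limits (rad/s): [2.57, 2.57, 3.14, 3.14, 3.14, 3.14].

### API

Orientations are given as [roll, pitch, yaw] about the fixed x, y, z axes, in that order (R = Rz(yaw) Ry(pitch) Rx(roll)).
In Python, from cell import robot, read_camera, get_calibration gives the robot as it stands. The module is installed in compiled form; this text tells all that it offers.
- The arm moves only by the tool send_rows, never from a script. Its argument "plan" is a list of rows, each a list of 2 entries, a list of its own where there are three numbers: the shift along the tool's x, y, z as a fraction of full scale, then the turn, a rotation vector about the tool's x, y, z as a fraction of full scale. A call has exactly 10 rows; each row shifts and turns the commanded pose from where the row before left it, along the tool's axes as they then stand; what a row does not reach is not made up. Full scale, the value 1, is 0.025 m for a shift and 90 degrees for a turn. A row lasts 1/8 s, in which the tool goes at most 62.5 mm and 10.7 degrees, less where a joint would pass 70% of its speed; a pose out of reach is approached as far as the arm can. A call with a number of a shift or a turn outside -1 to 1 is refused whole. A call with a gripper value outside its range is refused whole. "gripper" is the opening, from -1 (shut) to 1 (fully open), so that 0 is half open, set as the call begins (left out, the last holds). The fingers move at their own pace and stop on an object; "force" is the grip in N (left out, the last holds). Time passes only in rows, so rows that do not move let the fingers close, or fill a call up. It gives the time, the measured TCP pose, the force, the opening and the grip force at its end, in the units of the state.
- robot.observe(): the state, without advancing time (a new reading comes with each control period).
- read_camera(name): name is "scene" or "top" or "wrist"; returns (picture, depth): 400x640x3 uint8, blue, green, red; 400x640 float32, m along the optical axis (not along the pixel's ray), 0 where there is no reading.
- get_calibration(name): a dict with "intrinsics" (3x3 intrinsics, pixels), "rvec" (rotation vector, rad) and "tvec" (3), from world to camera coordinates, as OpenCV has them. Camera axes: x right, y down, z forward; pixel columns grow to the right and rows downward; lengths in m; the calibration is good to about 2 mm. A picture is of the moment at which its call begins: read the wrist's pose just before it. get_calibration takes no time and is no camera call; for the wrist camera it gives the pose at the moment of the call.
- robot.hand_in(): hands the job in; it is judged then, once.
The state is a dict: "time": time; "qpos": joint angles; "qvel": joint speeds; "joint_efforts": joint torques, N m; "tool_pos": TCP position; "tool_rot": TCP orientation; "contact_force": force on the tool from outside, world axes, zero at the start; "torque": the same for the moment, N m; "opening": finger opening in m; "grip_force": force on a finger pad.
Only numpy, scipy, OpenCV 4.12 (cv2) and the standard library are available. Lean on these libraries where they do the work, as an engineer would, in place of code of your own. Each camera call takes 0.05 s, during which the arm holds its last target. There are 200 camera calls.

### The job

Set up the bench for sharpening: take the stack of stones apart from the top down, one stone at a time. Lay the small white dressing stone flat and lengthwise in the dark steel tray, then seat each whetstone flat on its own holder, lengthwise between the rubber cleats and centred across the bar: grey in the short grey aluminium holder, green in the dark wooden one, orange in the long black one. The stones chip, so set them down gently and drop none, and leave the tumbler, oil bottle, loupe and brush where they stand.

Things in the scene. Friction and masses are not known exactly. Their poses are not given: they have to be found in the camera images.
- dressing_stone_center (a point): Centre of the small white dressing stone, a loose block 30 (x) x 75 (y) x 20 (z) mm, about 0.09 kg, that lies on top of the stack. The point is half-way up, 10 mm above its underside. Its y axis runs along its length, z up.
- grey_stone_center (a point): Centre of the grey whetstone, a loose block 40 (x) x 100 (y) x 18 (z) mm, about 0.17 kg, second from the top of the stack (under the dressing stone, askew on the green stone). The point is half-way up, 9 mm above its underside. y along its length, z up.
- green_stone_center (a point): Centre of the green whetstone, a loose block 46 (x) x 108 (y) x 22 (z) mm, about 0.26 kg, third from the top of the stack (under the grey stone, on the orange one). The point is half-way up, 11 mm above its underside. y along its length, z up.
- orange_stone_center (a point): Centre of the orange whetstone, a loose block 62 (x) x 180 (y) x 25 (z) mm, about 0.55 kg, at the bottom of the stack, flat on a 2 mm blue mat fixed to the bench. The point is half-way up, 12.5 mm above its underside. y along its length, z up.
- black_holder_seat (a point): Deck middle (on its surface, 14 mm above the bench) of the long black plastic stone holder, fixed: bar 54 mm wide (x), y along its length, brass knob at its -y end. Rubber cleats across both ends, 58 mm wide, 188 mm apart at the deck, 7 mm high, inner faces lean 3.5 mm outwards; 216 mm over the outer faces. Sides open. The orange stone lies lengthwise between them, either way round.
- wood_holder_seat (a point): Deck middle (on its surface, 14 mm above the bench) of the dark wooden stone holder, fixed: bar 42 mm wide (x), y along its length, brass knob at its -y end. Rubber cleats across both ends, 46 mm wide, 116 mm apart at the deck, 7 mm high, inner faces lean 3.5 mm outwards; 144 mm over the outer faces. Sides open. The green stone lies lengthwise between them, either way round.
- aluminium_holder_seat (a point): Deck middle (on its surface, 14 mm above the bench) of the short grey aluminium stone holder, fixed: bar 36 mm wide (x), y along its length, brass knob at its -y end. Rubber cleats across both ends, 40 mm wide, 108 mm apart at the deck, 7 mm high, inner faces lean 3.5 mm outwards; 136 mm over the outer faces. Sides open. The grey stone lies lengthwise between them, either way round.
- steel_tray_seat (a point): Middle of the inner floor of the small shallow dark steel tray, fixed to the bench, 80 (x) x 120 (y) x 10 mm high outside plus a rolled rim (top at 12 mm), inside 75 x 115 mm. The floor is 2.5 mm above the bench; this point is on it; y along the tray's length, z up. The dressing stone lies flat in it, lengthwise, either way round.

How it is judged:
On the way, in this order (a step that is already met when the one before it is completed fails the run):
1. the white dressing stone lies in the steel tray (horizontal distance between dressing_stone_center and steel_tray_seat below 0.033 m and z of dressing_stone_center in the frame of steel_tray_seat between 0.007 and 0.013 m and angle between dressing_stone_center's own z axis and vertical below 0.08 rad and linear speed of dressing_stone below 0.02 m/s and contact force between the fingers and dressing_stone below 0.1 N), for 0.2 s.
2. the grey stone is seated in the aluminium holder (horizontal distance between grey_stone_center and aluminium_holder_seat below 0.012 m and z of grey_stone_center in the frame of aluminium_holder_seat between 0.006 and 0.012 m and angle between grey_stone_center's own z axis and vertical below 0.08 rad and angle between the y axis of grey_stone_center and the y axis of aluminium_holder_seat, either way round below 0.15 rad and linear speed of grey_stone below 0.02 m/s and contact force between the fingers and grey_stone below 0.1 N), for 0.2 s.
3. the green stone is seated in the wooden holder (horizontal distance between green_stone_center and wood_holder_seat below 0.012 m and z of green_stone_center in the frame of wood_holder_seat between 0.008 and 0.014 m and angle between green_stone_center's own z axis and vertical below 0.08 rad and angle between the y axis of green_stone_center and the y axis of wood_holder_seat, either way round below 0.15 rad and linear speed of green_stone below 0.02 m/s and contact force between the fingers and green_stone below 0.1 N), for 0.2 s.
4. the orange stone is seated in the black holder (horizontal distance between orange_stone_center and black_holder_seat below 0.012 m and z of orange_stone_center in the frame of black_holder_seat between 0.0095 and 0.0155 m and angle between orange_stone_center's own z axis and vertical below 0.08 rad and angle between the y axis of orange_stone_center and the y axis of black_holder_seat, either way round below 0.15 rad and linear speed of orange_stone below 0.02 m/s and contact force between the fingers and orange_stone below 0.1 N), for 0.2 s.
At the end, for the whole second after the job is handed in: Each whetstone lies flat between its own holder's cleats, centre within 12 mm of the deck's middle, lengthwise within 0.15 rad, fully seated within 3 mm; the dressing stone lies flat on the tray's floor within 33 mm of its middle; all released and at rest (all of step 1 and all of step 2 and all of step 3 and all of step 4); the robot touches nothing.
It fails at once if the orange stone is dropped or knocked down (moves faster than 0.6 m/s with no finger on it: a free fall of about 2 cm) (linear speed of orange_stone above 0.6 m/s and contact force between the fingers and orange_stone below 0.1 N).
It fails at once if the green stone is dropped or knocked down (moves faster than 0.6 m/s with no finger on it: a free fall of about 2 cm) (linear speed of green_stone above 0.6 m/s and contact force between the fingers and green_stone below 0.1 N).
It fails at once if the grey stone is dropped or knocked down (moves faster than 0.6 m/s with no finger on it: a free fall of about 2 cm) (linear speed of grey_stone above 0.6 m/s and contact force between the fingers and grey_stone below 0.1 N).
It fails at once if the dressing stone is dropped or knocked down (moves faster than 0.6 m/s with no finger on it: a free fall of about 2 cm) (linear speed of dressing_stone above 0.6 m/s and contact force between the fingers and dressing_stone below 0.1 N).
It fails at once if the tumbler, oil bottle, loupe or brush is pushed more than 20 mm from its place (distance of any of tumbler, oil_bottle, loupe, scrub_brush from where it was at the start of the episode above 0.02 m).
It also fails if it takes over 109 s, if anything falls off the work surface, if the arm or the gripper's body presses on something with over 40 N, if the wrist force passes 120 N, or if a joint passes its speed limit or range.

## Working session

There is one attempt and no reset: what is moved stays moved. The work goes in short steps, Python scripts to look and compute and a tool call to move; the robot and the scene stay as the last step left them, time stands still between calls to the robot, and variables do not carry over. Pictures are saved under pics/ and viewed, at most 14 in all, crops included, and the job is handed in when it is done.

Besides the shell and the picture viewer there is one more tool, called after "Request:" as a command line: name --argument value ..., lists and objects as JSON in quotes. send_rows: Moves the arm, as the interface text tells. Shift numbers are shares of 0.025 m and turn numbers shares of 90 degrees, none past 1 either way. Its arguments: {"type":"object","properties":{"plan":{"type":"array"},"gripper":{"type":"number"},"force":{"type":"number"}},"required":["plan"]}

```bash
mkdir -p pics; cat > h.py <<'E'
import numpy as np, cv2
from cell import robot, read_camera, get_calibration
def grab(n):
    c=get_calibration(n); p,d=read_camera(n)
    R=cv2.Rodrigues(np.array(c["rvec"],float))[0]; K=np.array(c["intrinsics"]); t=np.array(c["tvec"],float).ravel()
    v,u=np.mgrid[0:400,0:640]
    P=np.stack([(u-K[0,2])/K[0,0]*d,(v-K[1,2])/K[1,1]*d,d],-1)
    W=(P-t)@R
    W[d<=0]=np.nan
    return p,d,W
E
python3 - <<'E'
from h import *
print(robot.observe())
for n in("top","scene"):
    p,d,W=grab(n); cv2.imwrite(f"pics/{n}0.png",p); np.savez(f"{n}0.npz",p=p,W=W)
E
```

```text
{'time': 0.0, 'qpos': array([-1.26598714e+00,  3.42731895e-01,  1.52505218e+00, -1.87071057e-06,
        1.27545013e+00, -1.46003274e-01]), 'qvel': array([-0.00069531,  0.00151759,  0.00109607,  0.00015016,  0.00131495,
        0.00023967]), 'joint_efforts': array([-7.73945703e-04, -4.31248283e+01, -2.44222176e+01,  7.17244414e-02,
        5.59718348e-02, -1.39545264e-04]), 'tool_pos': array([ 0.22862532, -0.47211582,  0.22602796]), 'tool_rot': array([-3.13996831e+00, -2.37051471e-04,  4.50812818e-01]), 'contact_force': array([-0.32462098,  0.14720991, -0.27818725]), 'torque': array([ 0.01377617,  0.00237718, -0.00377294]), 'grip_force': 0.0, 'opening': 0.09179649139703293}
```

View pics/top0.png

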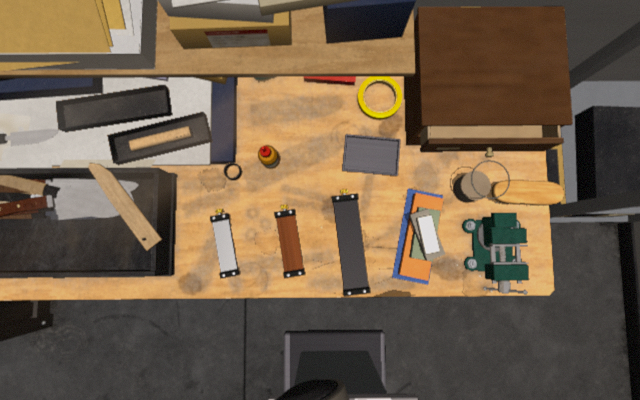

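View pics/scene0.png

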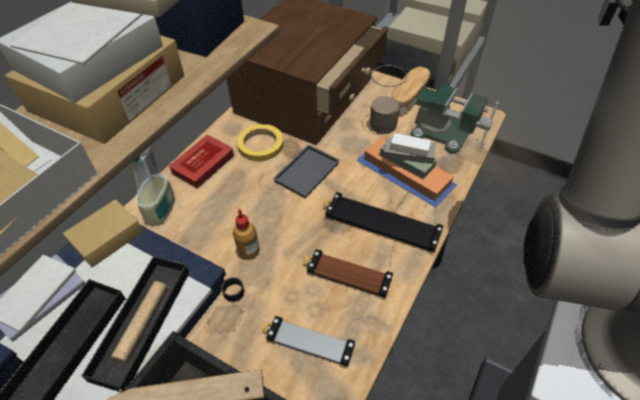

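The top view shows the aluminium holder at (225,245), wood at (289,243), black at (350,243), the tray at (371,155) and the stack at (425,235). The tumbler is at (475,187), the bottle at (268,155), the loupe at (233,172) and the vise at (500,250). Next I measure these.

```bash
python3 - <<'E'
from h import *
f=np.load("top0.npz");W=f["W"];p=f["p"]
def px(u,v): return np.round(W[v,u],4)
print("corners scale",px(300,280),px(450,150),px(200,245))
for n,q in dict(alu=(225,245),wood=(289,243),black=(350,243),tray=(371,155),white=(428,234),orange=(411,270),mat=(403,240),tumbler=(475,187),vise=(500,250),bottle=(268,155),shelf=(370,60),cab=(480,120)).items(): print(n,px(*q))
hsv=cv2.cvtColor(p,cv2.COLOR_BGR2HSV)
def fit(n,box,zlo,zhi,extra=None):
    m=np.zeros((400,640),bool);u0,v0,u1,v1=box;m[v0:v1,u0:u1]=1
    m&=(W[...,2]>zlo)&(W[...,2]<zhi)
    if extra is not None:m&=extra
    l,k,s,_=cv2.connectedComponentsWithStats(m.astype(np.uint8)); 
    i=1+np.argmax(s[1:,4]); X=W[k==i]
    c,sz,a=cv2.minAreaRect((X[:,:2]*1000).astype(np.float32))
    b=cv2.boxPoints((c,sz,a)); e=[b[1]-b[0],b[2]-b[1]]; e=max(e,key=np.linalg.norm)
    print(n,"c",np.round(c,1),"size",np.round(sz,1),"long axis deg",round(np.degrees(np.arctan2(e[1],e[0]))%180,1),"z med",round(np.median(X[:,2]),4),len(X))
fit("alu",(205,203,245,285),.008,.03)
fit("wood",(270,203,310,285),.008,.03)
fit("black",(325,185,378,300),.008,.03)
fit("tray",(335,130,405,180),.0065,.03)
fit("traydark",(335,130,405,180),-.005,.03,p.max(-1)<130)
fit("white",(395,185,450,290),.055+.02,.1)
fit("grey",(395,185,450,290),.055,.1)
fit("green",(395,185,450,290),.04,.1)
fit("orange",(385,185,450,290),.018,.1)
fit("vise",(455,205,540,295),.02,.3)
fit("tumbler",(450,165,492,205),.02,.3)
E
```

```text
corners scale [0.3984 0.0899 0.0014] [ 0.6588 -0.2144  0.1104] [0.4759 0.3077 0.0043]
alu [0.4754 0.2515 0.0118]
wood [0.4785 0.113  0.0127]
black [ 0.4774 -0.0194  0.011 ]
tray [ 0.6737 -0.0701  0.0019]
white [ 0.4932 -0.1705  0.0878]
orange [ 0.4191 -0.1469  0.0277]
mat [ 0.483  -0.1363  0.0036]
tumbler [ 0.591  -0.2786  0.0621]
vise [ 0.4599 -0.3255  0.0586]
bottle [0.654  0.1488 0.098 ]
shelf [ 0.7595 -0.0355  0.2998]
cab [ 0.7004 -0.2526  0.1738]
alu c [480.3 253.4] size [148.3  40.3] long axis deg 10.7 z med 0.0147 1152
wood c [484.4 113. ] size [156.5  45.9] long axis deg 8.8 z med 0.0146 1365
black c [481.3 -19.6] size [228.9  58. ] long axis deg 6.2 z med 0.0143 2571
tray c [672.3 -69.5] size [123.9  84.4] long axis deg 84.5 z med 0.0115 379
traydark c [675.2 -68.6] size [122.8  89. ] long axis deg 84.4 z med 0.003 2016
white c [ 492.4 -171.7] size [74.9 30.5] long axis deg 11.0 z med 0.0866 592
grey c [ 492.6 -173.8] size [100.   43.7] long axis deg 19.3 z med 0.0847 1006
green c [ 494.8 -174.5] size [113.4  67.6] long axis deg 1.4 z med 0.0675 1400
orange c [ 490.3 -174.2] size [ 80.4 183.3] long axis deg 171.8 z med 0.0467 2643
vise c [ 454.9 -330.3] size [ 85.9 164.8] long axis deg 170.7 z med 0.0843 2711
tumbler c [ 597.2 -279.5] size [67.3 75.4] long axis deg 119.9 z med 0.0595 892
```

```bash
python3 - <<'E'
from h import *
np.set_printoptions(linewidth=200,suppress=True)
f=np.load("top0.npz");W=f["W"];p=f["p"]
# max heights on 2cm grid: rows x, cols y
def grid(x0,x1,y0,y1,s=.02):
    ys=np.arange(y0,y1,-s);print("y",np.round(ys*100).astype(int))
    for x in np.arange(x0,x1,-s):
        print(round(x*100),[ (lambda a:int(np.nanmax(a)*1000) if a.size else -1)(W[...,2][(abs(W[...,0]-x)<s/2)&(abs(W[...,1]-y)<s/2)]) for y in ys])
grid(.82,.34,-.02,-.36)
hsv=cv2.cvtColor(p,cv2.COLOR_BGR2HSV)
m=(W[...,2]>.02)&(W[...,2]<.036)&(hsv[...,0]<18)&(hsv[...,1]>130); m[:,:390]=0;m[:,450:]=0;m[:185]=0;m[292:]=0
X=W[m]; c,sz,a=cv2.minAreaRect((X[:,:2]*1000).astype(np.float32)); print("orange",c,sz,a)
m=(hsv[...,0]>105)&(hsv[...,0]<125)&(hsv[...,1]>120)&(W[...,2]<.015);m[:,:390]=0;m[:,450:]=0;m[:185]=0;m[292:]=0
X=W[m]; print("mat",cv2.minAreaRect((X[:,:2]*1000).astype(np.float32)))
m=(W[...,2]>.07)&(W[...,2]<.078);
E
```

```text
y [ -2  -4  -6  -8 -10 -12 -14 -16 -18 -20 -22 -24 -26 -28 -30 -32 -34]
82 [4, 21, 21, 3, 303, 23, 174, 174, 175, 176, 176, 175, 176, 175, 174, 175, 175]
80 [402, 402, 402, 402, 303, 22, 173, 175, 175, 175, 175, 175, 176, 176, 175, 175, 175]
78 [400, 398, 302, 302, 302, 21, 174, 174, 174, 176, 175, 176, 175, 174, 175, 176, 174]
76 [303, 302, 303, 302, 303, 21, 174, 175, 175, 175, 176, 176, 174, 175, 175, 176, 175]
74 [302, 303, 302, 302, 302, 4, 174, 175, 175, 174, 175, 175, 174, 176, 175, 174, 175]
72 [16, 15, 15, 14, 10, 10, 174, 174, 175, 174, 174, 176, 174, 175, 174, 175, 175]
70 [14, 6, 7, 14, 15, 14, 175, 174, 176, 175, 175, 175, 174, 175, 175, 175, 175]
68 [14, 6, 5, 6, 7, 12, 13, 157, 98, 98, 99, 101, 159, 158, 157, 99, 98]
66 [11, 7, 5, 5, 8, 14, 10, 165, 165, 164, 165, 164, 164, 164, 165, 165, 164]
64 [14, 14, 13, 15, 14, 15, 3, 3, 5, 3, 4, 3, 4, 138, 136, 5, 3]
62 [3, 3, 4, 13, 14, 14, 3, 3, 3, 2, 3, 137, 139, 137, 140, 138, 3]
60 [17, 3, 3, 2, 3, 3, 3, 4, 4, 3, 3, 138, 63, 63, 64, 138, 49]
58 [23, 24, 3, 3, 3, 4, 4, 29, 30, 29, 29, 139, 139, 62, 137, 139, 50]
56 [19, 17, 
[... 213 characters left out ...]
68, 90, 90, 69, 3, 4, 10, 21, 97, 97, 98]
48 [17, 17, 3, 4, 3, 5, 48, 89, 90, 85, 3, 2, 3, 12, 97, 98, 97]
46 [17, 18, 3, 3, 3, 5, 50, 89, 90, 86, 2, 3, 2, 14, 96, 97, 98]
44 [18, 16, 15, 2, 3, 32, 51, 67, 69, 68, 3, 3, 13, 22, 97, 96, 97]
42 [17, 17, 19, 3, 3, 30, 30, 30, 30, 3, 3, 3, 11, 22, 96, 99, 99]
40 [17, 17, 17, 4, 3, 26, 29, 30, 29, 5, 3, 3, 4, 5, 97, 97, 97]
38 [23, 24, 23, 4, 3, 4, 3, 4, 3, 2, 3, 3, 5, 4, 25, 70, 96]
36 [24, 23, 3, 3, 3, 3, 2, 2, 4, 2, 1, 3, 3, 5, 4, 2, 3]
orange (491.4725646972656, -171.9840545654297) (62.59244155883789, 177.82769775390625) 77.17940521240234
mat ((492.9437561035156, -167.55020141601562), (74.58907318115234, 195.9069061279297), 77.85506439208984)
```

Request:
send_rows --plan '[[[0,0,0],[0,0,0.083]],[[0,0,0],[0,0,0.083]],[[1,-0.82,-0.15],[0,0,0]],[[1,-0.82,-0.15],[0,0,0]],[[1,-0.82,-0.15],[0,0,0]],[[1,-0.82,-0.15],[0,0,0]],[[1,-0.82,-0.15],[0,0,0]],[[1,-0.82,-0.15],[0,0,0]],[[1,-0.82,-0.15],[0,0,0]],[[1,-0.82,-0.15],[0,0,0]]]' --gripper 1

```text
time: 1.35
tool_pos: [0.3946, -0.2727, 0.2565]
tool_rot: [-3.141, 0.0, 0.19]
contact_force: [-0.5, -0.2, 0.4]
opening: 0.0918
grip_force: 0.0
```

```bash
cat >> h.py <<'E'
def go(x,y,z,yawdeg):
    s=robot.observe(); p=s["tool_pos"]; yaw=s["tool_rot"][2]; t=np.radians(yawdeg)
    turn=-((t-yaw+np.pi)%(2*np.pi)-np.pi)
    d=np.array([x,y,z])-p
    print("t%.2f"%s["time"],"at",np.round(p,4),"yaw %.1f roll %.1f pitch %.1f"%tuple(np.degrees([yaw,(s["tool_rot"][0]%(2*np.pi))-np.pi,s["tool_rot"][1]])),"open %.4f grip %.1f"%(s["opening"],s["grip_force"]))
    for n,a in(("before turn",yaw),("after turn",t)):
        print(n,"shift units",np.round([(np.cos(a)*d[0]+np.sin(a)*d[1])/.025,(np.sin(a)*d[0]-np.cos(a)*d[1])/.025,-d[2]/.025],2))
    print("turn frac",round(turn/(np.pi/2),3))
E
python3 -c "
from h import *
go(.48,-.172,.27,11)"
```

```text
t1.35 at [ 0.3946 -0.2727  0.2565] yaw 10.9 roll 0.0 pitch 0.0 open 0.0918 grip 0.0
before turn shift units [ 4.11 -3.31 -0.54]
after turn shift units [ 4.12 -3.3  -0.54]
turn frac -0.001
```

Request:
send_rows --plan '[[[0.8,-0.65,-0.1],[0,0,0]],[[0.8,-0.65,-0.1],[0,0,0]],[[0.8,-0.65,-0.1],[0,0,0]],[[0.8,-0.65,-0.1],[0,0,0]],[[0.6,-0.5,-0.1],[0,0,0]],[[0.3,-0.2,0],[0,0,0]],[[0,0,0],[0,0,0]],[[0,0,0],[0,0,0]],[[0,0,0],[0,0,0]],[[0,0,0],[0,0,0]]]'

```text
time: 2.6
tool_pos: [0.479, -0.1737, 0.2692]
tool_rot: [3.141, 0.0, 0.189]
contact_force: [0.2, -0.2, 0.1]
opening: 0.0919
grip_force: 0.0
```

```bash
python3 -c "
from h import *
go(.48,-.172,.27,11)
p,d,W=grab('wrist'); cv2.imwrite('pics/w1.png',p); np.savez('w1.npz',p=p,W=W)
m=np.nan_to_num(W[...,2]); 
v=np.clip(m/.15*255,0,255).astype(np.uint8)
cv2.imwrite('pics/w1z.png',cv2.applyColorMap(v,cv2.COLORMAP_JET))
"
```

```text
t2.60 at [ 0.479  -0.1737  0.2692] yaw 10.9 roll -0.0 pitch 0.0 open 0.0919 grip 0.0
before turn shift units [ 0.05 -0.06 -0.03]
after turn shift units [ 0.05 -0.06 -0.03]
turn frac -0.002
```

View pics/w1.png

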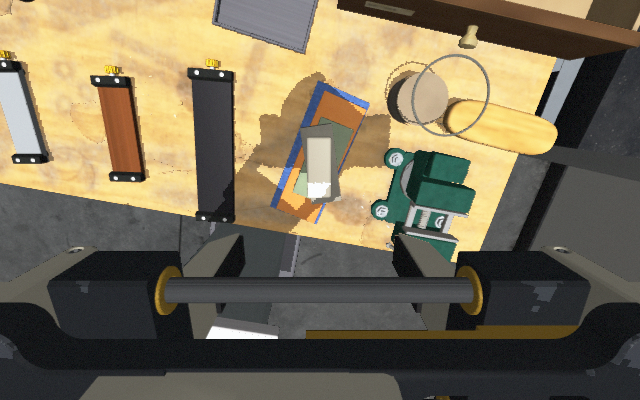

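The stack is at (318,160), with white on top at (319,167). There is a thin wire hoop at (451,95), above the tumbler.

```bash
cat >> h.py <<'E'
def rect(W,m,n="",box=None):
    m=m&np.isfinite(W[...,2]); m=cv2.morphologyEx(m.astype(np.uint8),cv2.MORPH_OPEN,np.ones((3,3)))
    l,k,s,_=cv2.connectedComponentsWithStats(m); i=1+np.argmax(s[1:,4]); X=W[k==i]
    c,sz,a=cv2.minAreaRect((X[:,:2]*1000).astype(np.float32)); b=cv2.boxPoints((c,sz,a)); e=max([b[1]-b[0],b[2]-b[1]],key=np.linalg.norm)
    print(n,"c",np.round(c,1),"size",np.round(sorted(sz),1),"axis %.1f"%((np.degrees(np.arctan2(e[1],e[0]))+90)%180-90),"z %.4f"%np.median(X[:,2]),len(X)); return np.array(c),b
def near(W,x,y,r): return np.hypot(W[...,0]-x,W[...,1]-y)<r
E
python3 - <<'E'
from h import *
f=np.load("w1.npz");W=f["W"];p=f["p"];Z=W[...,2];N=near(W,.49,-.172,.11)
hsv=cv2.cvtColor(p,cv2.COLOR_BGR2HSV)
rect(W,N&(Z>.078)&(Z<.095),"white")
rect(W,N&(Z>.060)&(Z<.075),"grey only"); rect(W,N&(Z>.060)&(Z<.095),"grey+white")
rect(W,N&(Z>.040)&(Z<.057),"green only");
rect(W,N&(Z>.018)&(Z<.036),"orange only")
for n,lo,hi in(("grey",.058,.076),("green",.038,.0575)):
    m=(N&(Z>lo)&(Z<hi)).astype(np.uint8)
    print(n,m.sum(),[ np.round(W[v,u],3) for v,u in np.argwhere(m)[::max(1,m.sum()//6)]])
print("hoop")
m=(Z>.11)&near(W,.59,-.28,.09); X=W[m]; print(len(X),np.nanmin(X,0),np.nanmax(X,0))
rect(W,near(W,.6725,-.07,.09)&(Z>.008),"tray")
vis=cv2.resize(p[100:240,250:390],None,fx=4,fy=4,interpolation=cv2.INTER_CUBIC); cv2.imwrite("pics/w1c.png",vis)
E
```

```text
white c [ 493.4 -171.7] size [29.5 74.3] axis 10.4 z 0.0876 1485
grey only c [ 481.8 -178.5] size [39.9 74.9] axis 18.6 z 0.0670 483
grey+white c [ 493.3 -173.2] size [42.3 99.9] axis 19.0 z 0.0868 2459
green only c [ 525.7 -198.5] size [25.4 55.5] axis 18.9 z 0.0492 508
orange only c [ 555.5 -186. ] size [48.3 62.2] axis 77.9 z 0.0275 1200
grey 969 [array([ 0.547, -0.175,  0.061]), array([ 0.536, -0.162,  0.067]), array([ 0.53 , -0.163,  0.066]), array([ 0.505, -0.153,  0.067]), array([ 0.481, -0.193,  0.066]), array([ 0.459, -0.201,  0.068]), array([ 0.443, -0.179,  0.067])]
green 904 [array([ 0.552, -0.163,  0.05 ]), array([ 0.544, -0.194,  0.05 ]), array([ 0.532, -0.187,  0.05 ]), array([ 0.523, -0.204,  0.048]), array([ 0.485, -0.15 ,  0.046]), array([ 0.463, -0.16 ,  0.05 ]), array([ 0.443, -0.165,  0.049])]
hoop
18302 [ 0.50910509 -0.33728168  0.11001569] [ 0.67113357 -0.2177733   0.38015182]
tray c [662.2 -67.6] size [ 63.2 124.4] axis 84.9 z 0.0124 632
```

View pics/w1c.png

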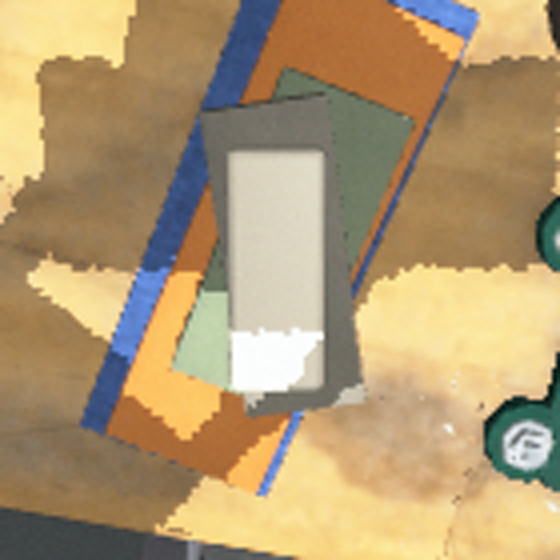

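Request:
send_rows --plan '[[[0,0.03,1],[0,0,0.002]],[[0,0,1],[0,0,0]],[[0,0,1],[0,0,0]],[[0,0,1],[0,0,0]],[[0,0,1],[0,0,0]],[[0,0,1],[0,0,0]],[[0,0,1],[0,0,0]],[[0,0,0.6],[0,0,0]],[[0,0,0.3],[0,0,0]],[[0,0,0],[0,0,0]]]' --gripper 0

```text
time: 3.9
tool_pos: [0.4795, -0.1742, 0.0717]
tool_rot: [3.142, 0.0, 0.187]
contact_force: [-0.8, 0.0, 1.0]
opening: 0.0462
grip_force: 0.0
```

```bash
python3 - <<'E'
from h import *
go(.4787,-.1745,.071,10.6)
f=np.load("w1.npz");W=f["W"][50:140,405:492]; m=W[...,2]>.1; X=W[m]
print("hoop",len(X),np.percentile(X,[1,50,99],axis=0).round(3))
E
```

```text
t3.90 at [ 0.4795 -0.1742  0.0717] yaw 10.7 roll -0.0 pitch 0.0 open 0.0462 grip 0.0
before turn shift units [-0.03  0.01  0.03]
after turn shift units [-0.03  0.01  0.03]
turn frac 0.001
hoop 642 [[ 0.559 -0.317  0.136]
 [ 0.6   -0.283  0.138]
 [ 0.632 -0.243  0.14 ]]
```

Request:
send_rows --plan '[[[0,0,0],[0,0,0]],[[0,0,0],[0,0,0]],[[0,0,0],[0,0,0]],[[0,0,0],[0,0,0]],[[0,0,0],[0,0,0]],[[0,0,-0.2],[0,0,0]],[[0,0,-0.5],[0,0,0]],[[0,0,-1],[0,0,0]],[[0,0,-1],[0,0,0]],[[0,0,-0.5],[0,0,0]]]' --gripper -1 --force 25

```text
time: 5.15
tool_pos: [0.4799, -0.1744, 0.1535]
tool_rot: [3.14, -0.002, 0.187]
contact_force: [0.5, -0.7, -1.0]
opening: 0.0295
grip_force: 25.0
```

```bash
python3 - <<'E'
from h import *
go(.672,-.0845,.15,84.7)
E
```

```text
t5.15 at [ 0.4799 -0.1744  0.1535] yaw 10.7 roll -0.1 pitch -0.1 open 0.0295 grip 25.0
before turn shift units [ 8.22 -2.1   0.14]
after turn shift units [4.29 7.32 0.14]
turn frac -0.822
```

Request:
send_rows --plan '[[[0,0,1],[0,0,0]],[[0,0,1],[0,0,0]],[[0,0,0.6],[0,0,0]],[[0,0,0.3],[0,0,0]],[[0,0,0.15],[0,0,0]],[[0,0,0.1],[0,0,0]],[[0,0,0.08],[0,0,0]],[[0,0,0.03],[0,0,0]],[[0,0,0],[0,0,0]],[[0,0,0],[0,0,0]]]'

```text
time: 6.4
tool_pos: [0.4797, -0.1743, 0.0723]
tool_rot: [3.14, -0.001, 0.187]
contact_force: [-5.0, 2.3, 14.7]
opening: 0.0296
grip_force: 25.0
```

Request:
send_rows --plan '[[[0,0,0],[0,0,0]],[[0,0,0],[0,0,0]],[[0,0,0],[0,0,0]],[[0,0,-0.1],[0,0,0]],[[0,0,-0.1],[0,0,0]],[[0,0,-0.04],[0,0,0]],[[0,0,0],[0,0,0]],[[0,0,0],[0,0,0]],[[0,0,0],[0,0,0]],[[0,0,0],[0,0,0]]]' --gripper -0.15

```text
time: 7.65
tool_pos: [0.4794, -0.1741, 0.0762]
tool_rot: [3.142, 0.0, 0.187]
contact_force: [-0.5, -0.2, -1.3]
opening: 0.0389
grip_force: 0.0
```

Request:
send_rows --plan '[[[0,0,-0.08],[0,0,0]],[[0,0,0],[0,0,0]],[[0,0,0],[0,0,0]],[[0,0,0],[0,0,0]],[[0,0,0],[0,0,0]],[[0,0,-0.3],[0,0,0]],[[0,0,-0.6],[0,0,0]],[[0,0,-1],[0,0,0]],[[0,0,-1],[0,0,0]],[[0,0,-0.5],[0,0,0]]]' --gripper -1 --force 30

```text
time: 8.9
tool_pos: [0.48, -0.1744, 0.1652]
tool_rot: [3.14, -0.002, 0.187]
contact_force: [0.1, -0.1, -1.4]
opening: 0.0296
grip_force: 30.0
```

```bash
python3 - <<'E'
from h import *
go(.671,-.0835,.15,84.7)
E
```

```text
t8.90 at [ 0.48   -0.1744  0.1652] yaw 10.7 roll -0.1 pitch -0.1 open 0.0296 grip 30.0
before turn shift units [ 8.18 -2.15  0.61]
after turn shift units [4.33 7.27 0.61]
turn frac -0.822
```

Request:
send_rows --plan '[[[0,-0.5,0],[0,0,-0.105]],[[0,-0.3,0],[0,0,-0.105]],[[0,0,0],[0,0,-0.105]],[[0,0,0],[0,0,-0.105]],[[0,0,0],[0,0,-0.105]],[[0,0,0],[0,0,-0.105]],[[0,0,0],[0,0,-0.105]],[[0.3,0.5,0],[0,0,-0.087]],[[0.6,1,0],[0,0,0]],[[0.6,1,0],[0,0,0]]]'

```text
time: 10.15
tool_pos: [0.5414, -0.1248, 0.1633]
tool_rot: [-3.141, 0.0, 1.478]
contact_force: [0.4, -1.1, -1.4]
opening: 0.0293
grip_force: 30.0
```

```bash
python3 - <<'E'
from h import *
go(.671,-.0835,.10,84.7)
E
```

```text
t10.15 at [ 0.5414 -0.1248  0.1633] yaw 84.7 roll 0.0 pitch 0.0 open 0.0293 grip 30.0
before turn shift units [2.13 5.01 2.53]
after turn shift units [2.12 5.01 2.53]
turn frac -0.0
```

Request:
send_rows --plan '[[[0.4,0.9,0.5],[0,0,0]],[[0.4,0.9,0.5],[0,0,0]],[[0.4,0.9,0.5],[0,0,0]],[[0.4,0.9,0.5],[0,0,0]],[[0.3,0.8,0.3],[0,0,0]],[[0.2,0.5,0.2],[0,0,0]],[[0,0.1,0],[0,0,0]],[[0,0,0],[0,0,0]],[[0,0,0],[0,0,0]],[[0,0,0],[0,0,0]]]'

```text
time: 11.4
tool_pos: [0.67, -0.0846, 0.1012]
tool_rot: [3.141, 0.0, 1.478]
contact_force: [0.9, -0.2, -1.2]
opening: 0.0298
grip_force: 30.0
```

```bash
python3 - <<'E'
from h import *
go(.672,-.0835,.016,84.7)
for n in("scene",):
    p,d,W=grab(n); cv2.imwrite("pics/s2.png",cv2.resize(p[60:260,200:460],None,fx=3,fy=3))
E
```

```text
t11.40 at [ 0.67   -0.0846  0.1012] yaw 84.7 roll -0.0 pitch 0.0 open 0.0298 grip 30.0
before turn shift units [0.05 0.07 3.41]
after turn shift units [0.05 0.07 3.41]
turn frac -0.0
```

View pics/s2.png

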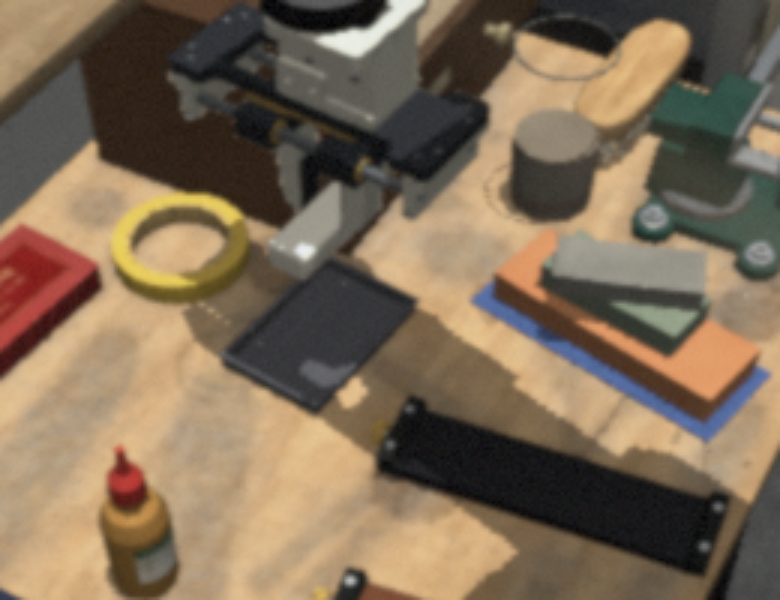

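The white stone is held level above the tray at (330,330). The stack and its neighbours have not moved.

Request:
send_rows --plan '[[[0.05,0.07,0.8],[0,0,0]],[[0,0,0.8],[0,0,0]],[[0,0,0.8],[0,0,0]],[[0,0,0.5],[0,0,0]],[[0,0,0.25],[0,0,0]],[[0,0,0.15],[0,0,0]],[[0,0,0.1],[0,0,0]],[[0,0,0.06],[0,0,0]],[[0,0,0],[0,0,0]],[[0,0,0],[0,0,0]]]'

```text
time: 12.7
tool_pos: [0.6722, -0.0833, 0.0145]
tool_rot: [3.141, 0.0, 1.478]
contact_force: [1.2, 0.1, -1.5]
opening: 0.0295
grip_force: 30.0
```

Request:
send_rows --plan '[[[0,0,0.03],[0,0,0]],[[0,0,0],[0,0,0]],[[0,0,0.02],[0,0,0]],[[0,0,0],[0,0,0]],[[0,0,0],[0,0,0]],[[0,0,0],[0,0,0]],[[0,0,0],[0,0,0]],[[0,0,0],[0,0,0]],[[0,0,0],[0,0,0]],[[0,0,0],[0,0,0]]]'

```text
time: 13.95
tool_pos: [0.6723, -0.0833, 0.014]
tool_rot: [3.141, 0.0, 1.478]
contact_force: [-2.2, 1.6, 6.3]
opening: 0.0296
grip_force: 30.0
```

Contact with the tray floor. I release with a small opening and rise.

Request:
send_rows --plan '[[[0,0,0],[0,0,0]],[[0,0,0],[0,0,0]],[[0,0,0],[0,0,0]],[[0,0,-0.2],[0,0,0]],[[0,0,-0.6],[0,0,0]],[[0,0,-0.8],[0,0,0]],[[0,0,-0.8],[0,0,0]],[[0,0,-0.8],[0,0,0]],[[-0.1,-0.8,-0.4],[0,0,0]],[[-0.2,-1,-0.2],[0,0,0]]]' --gripper 0

```text
time: 15.2
tool_pos: [0.6271, -0.0867, 0.1105]
tool_rot: [3.138, 0.001, 1.479]
contact_force: [0.1, -0.6, 0.0]
opening: 0.0456
grip_force: 0.0
```

```bash
python3 - <<'E'
from h import *
p,d,W=grab("top")
rect(W,near(W,.672,-.07,.05)&(W[...,2]>.017)&(W[...,2]<.03),"white")
go(.485,-.174,.25,19)
E
```

```text
white c [675.4 -46.9] size [27.1 31.2] axis -7.1 z 0.0221 164
t15.25 at [ 0.6241 -0.0869  0.1108] yaw 84.7 roll -0.0 pitch 0.0 open 0.0459 grip 0.0
before turn shift units [-3.98 -5.22 -5.57]
after turn shift units [-6.4   1.48 -5.57]
turn frac 0.73
```

Request:
send_rows --plan '[[[-1,-1,-0.8],[0,0,0]],[[-1,-1,-0.8],[0,0,0]],[[-1,-1,-0.8],[0,0,0]],[[0,-0.5,-0.5],[0,0,0.105]],[[0,0,-0.5],[0,0,0.105]],[[0,0,-0.5],[0,0,0.105]],[[0,0,-0.5],[0,0,0.105]],[[0,0,-0.5],[0,0,0.105]],[[0,0,-0.5],[0,0,0.105]],[[0,0,0],[0,0,0.1]]]' --gripper 0.3

```text
time: 16.5
tool_pos: [0.5334, -0.1534, 0.2457]
tool_rot: [3.139, -0.003, 0.326]
contact_force: [0.2, 0.0, -0.0]
opening: 0.0596
grip_force: 0.0
```

```bash
python3 - <<'E'
from h import *
go(.473,-.18,.22,19)
E
```

```text
t16.50 at [ 0.5334 -0.1534  0.2457] yaw 18.7 roll -0.2 pitch -0.2 open 0.0596 grip 0.0
before turn shift units [-2.63  0.23  1.03]
after turn shift units [-2.63  0.22  1.03]
turn frac -0.003
```

Request:
send_rows --plan '[[[-0.8,0,0.2],[0,0,0]],[[-0.8,0,0.2],[0,0,0]],[[-0.6,0.2,0.2],[0,0,0]],[[-0.3,0,0.1],[0,0,-0.003]],[[-0.1,0,0],[0,0,0]],[[0,0,0],[0,0,0]],[[0,0,0],[0,0,0]],[[0,0,0],[0,0,0]],[[0,0,0],[0,0,0]],[[0,0,0],[0,0,0]]]'

```text
time: 17.75
tool_pos: [0.4728, -0.179, 0.2255]
tool_rot: [3.142, 0.0, 0.336]
contact_force: [0.8, 0.2, -0.6]
opening: 0.0599
grip_force: 0.0
```

```bash
python3 - <<'E'
from h import *
go(.473,-.18,.055,19)
p,d,W=grab("wrist");Z=W[...,2];N=near(W,.49,-.172,.11)
rect(W,N&(Z>.060)&(Z<.078),"grey")
m=N&(Z>.060)&(Z<.078); rect(W,N&(Z>.038)&(Z<.078),"green+")
rect(W,near(W,.672,-.07,.06)&(Z>.017)&(Z<.03),"white")
cv2.imwrite("pics/w3.png",p)
E
```

```text
t17.75 at [ 0.4728 -0.179   0.2255] yaw 19.3 roll -0.0 pitch 0.0 open 0.0599 grip 0.0
before turn shift units [-0.    0.04  6.82]
after turn shift units [-0.    0.04  6.82]
turn frac 0.003
grey c [ 493.3 -174.3] size [40.  99.5] axis 19.0 z 0.0670 3109
green+ c [ 496.4 -174.5] size [ 67.  111.5] axis 1.4 z 0.0666 4301Traceback (most recent call last):
  File "<stdin>", line 6, in <module>
  File "h.py", line 21, in rect
    l,k,s,_=cv2.connectedComponentsWithStats(m); i=1+np.argmax(s[1:,4]); X=W[k==i]
                                                     ~~~~~~~~~^^^^^^^^^
    return _wrapfunc(a, 'argmax', axis=axis, out=out, **kwds)
    return bound(*args, **kwds)
ValueError: attempt to get argmax of an empty sequence
```

Request:
send_rows --plan '[[[0.03,0.09,1],[0,0,0.002]],[[0,0,1],[0,0,0]],[[0,0,1],[0,0,0]],[[0,0,1],[0,0,0]],[[0,0,1],[0,0,0]],[[0,0,0.9],[0,0,0]],[[0,0,0.6],[0,0,0]],[[0,0,0.3],[0,0,0]],[[0,0,0.1],[0,0,0]],[[0,0,0],[0,0,0]]]'

```text
time: 19.05
tool_pos: [0.4745, -0.1811, 0.0534]
tool_rot: [3.141, -0.001, 0.333]
contact_force: [-0.7, 0.1, 0.1]
opening: 0.0598
grip_force: 0.0
```

Request:
send_rows --plan '[[[0,0,0],[0,0,0]],[[0,0,0],[0,0,0]],[[0,0,0],[0,0,0]],[[0,0,0],[0,0,0]],[[0,0,0],[0,0,0]],[[0,0,-0.2],[0,0,0]],[[0,0,-0.6],[0,0,0]],[[0,0,-1],[0,0,0]],[[0,0,-1],[0,0,0]],[[0,0,-1],[0,0,0]]]' --gripper -1 --force 40

```text
time: 20.3
tool_pos: [0.4741, -0.1809, 0.1496]
tool_rot: [3.141, -0.0, 0.333]
contact_force: [0.4, 0.8, -2.5]
opening: 0.0395
grip_force: 40.0
```

```bash
python3 - <<'E'
from h import *
f=np.load("top0.npz");W=f["W"];p=f["p"]
v=cv2.resize(p[190:300,205:375],None,fx=4,fy=4,interpolation=cv2.INTER_CUBIC);cv2.imwrite("pics/hold.png",v)
go(.462,.245,.12,10)
E
```

```text
t20.30 at [ 0.4741 -0.1809  0.1496] yaw 19.1 roll -0.0 pitch -0.0 open 0.0395 grip 40.0
before turn shift units [  5.11 -16.26   1.18]
after turn shift units [  2.48 -16.86   1.18]
turn frac 0.101
```

View pics/hold.png

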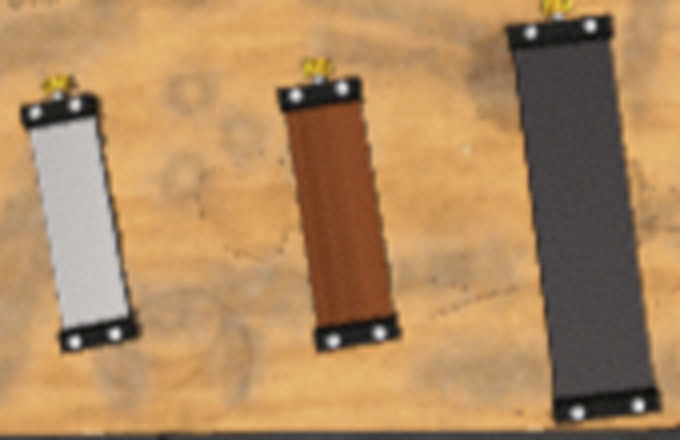

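The aluminium, wood and black holders show clearly. Their cleat screw pairs in the crop are at (55,108)/(95,337), (318,91)/(356,337) and (560,29)/(607,408), so I can take centres and axes from those.

```bash
cat >> h.py <<'E'
def ray(n,u,v,z):
    c=get_calibration(n);R=cv2.Rodrigues(np.array(c["rvec"],float))[0];t=np.array(c["tvec"],float).ravel()
    q=R.T@np.linalg.inv(c["intrinsics"])@[u,v,1];o=-R.T@t
    return o+q*(z-o[2])/q[2]
E
python3 - <<'E'
from h import *
s={"alu":[(35,112),(75,104),(75,341),(115,333)],"wood":[(295,95),(342,88),(333,341),(379,333)],"black":[(531,33),(590,25),(577,412),(638,405)]}
for n,q in s.items():
    P=np.array([ray("top",(u+.5)/4-.5+205,(v+.5)/4-.5+190,.021)[:2] for u,v in q])*1000
    a=P[:2].mean(0);b=P[2:].mean(0);d=a-b;print(n,P.mean(0).round(1),"axis %.1f"%np.degrees(np.arctan2(d[1],d[0])),"len",np.linalg.norm(d).round(1))
E
```

```text
alu [475.2 253. ] axis 10.9 len 124.5
wood [478.5 112.5] axis 8.7 len 132.9
black [475.7 -19.9] axis 6.2 len 204.3
```

Request:
send_rows --plan '[[[0,-0.5,0],[0,0,0.045]],[[0,-0.8,0],[0,0,0.045]],[[0.1,-1,0],[0,0,0]],[[0.1,-1,0],[0,0,0]],[[0.1,-1,0],[0,0,0]],[[0.1,-1,0],[0,0,0]],[[0.1,-1,0],[0,0,0]],[[0.1,-1,0],[0,0,0]],[[0.1,-1,0],[0,0,0]],[[0.1,-1,0],[0,0,0]]]'

```text
time: 21.55
tool_pos: [0.4463, 0.0512, 0.1488]
tool_rot: [3.141, -0.001, 0.192]
contact_force: [0.1, -0.6, -1.9]
opening: 0.0397
grip_force: 40.0
```

```bash
python3 - <<'E'
from h import *
go(.4556,.2492,.08,10.9)
E
```

```text
t21.55 at [0.4463 0.0512 0.1488] yaw 11.0 roll -0.0 pitch -0.0 open 0.0397 grip 40.0
before turn shift units [ 1.87 -7.71  2.75]
after turn shift units [ 1.86 -7.71  2.75]
turn frac 0.001
```

Request:
send_rows --plan '[[[0.25,-1,0.3],[0,0,0]],[[0.25,-1,0.3],[0,0,0]],[[0.25,-1,0.3],[0,0,0]],[[0.25,-1,0.3],[0,0,0]],[[0.25,-1,0.3],[0,0,0]],[[0.25,-1,0.3],[0,0,0]],[[0.2,-0.8,0.2],[0,0,0]],[[0.1,-0.5,0.2],[0,0,0]],[[0.05,-0.2,0],[0,0,0]],[[0,0,0],[0,0,0]]]'

```text
time: 22.8
tool_pos: [0.4562, 0.2431, 0.0932]
tool_rot: [3.141, -0.0, 0.192]
contact_force: [-0.6, -0.5, -1.8]
opening: 0.0396
grip_force: 40.0
```

```bash
python3 - <<'E'
from h import *
go(.4556,.2492,.02,10.9)
p,d,W=grab("wrist");cv2.imwrite("pics/w4.png",p);Z=W[...,2];np.savez("w4.npz",p=p,W=W)
E
```

```text
t22.80 at [0.4562 0.2431 0.0932] yaw 11.0 roll -0.0 pitch -0.0 open 0.0396 grip 40.0
before turn shift units [ 0.02 -0.24  2.93]
after turn shift units [ 0.02 -0.24  2.93]
turn frac 0.001
```

View pics/w4.png

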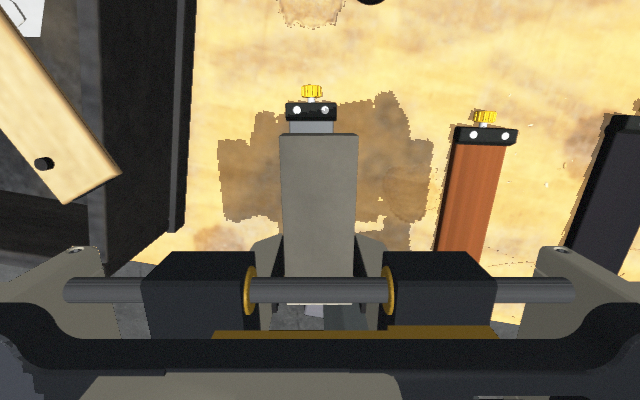

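The held grey stone is at (318,200), in line with the aluminium holder, whose screws are at (297,110) and (325,110). The wooden box on the left is about 90 px away.

```bash
python3 - <<'E'
from h import *
f=np.load("w4.npz");W=f["W"];Z=W[...,2]
a=(ray("wrist",297,110,.021)+ray("wrist",325,110,.021))/2
print("cleat screws mid",a.round(4), "z",Z[108:113,300:322].mean().round(4))
print("knob-side->centre (61mm):",(a[:2]-.0612*np.array([np.cos(np.radians(10.9)),np.sin(np.radians(10.9))])).round(4))
m=np.zeros(Z.shape,bool);m[120:235,270:365]=1;m&=(Z>.085)&(Z<.13)
rect(W,m,"stone part"); X=W[m]
A=np.c_[X[:,:2],np.ones(len(X))];print("plane",np.linalg.lstsq(A,X[:,2],rcond=None)[0].round(4),"far x",np.percentile(X[:,0],99.5))
c=np.radians(10.9);t=X[:,0]*np.cos(c)+X[:,1]*np.sin(c);n=X[:,0]*np.sin(c)-X[:,1]*np.cos(c)
s=robot.observe()["tool_pos"];t0=s[0]*np.cos(c)+s[1]*np.sin(c);n0=s[0]*np.sin(c)-s[1]*np.cos(c)
print("far edge rel tcp",np.percentile(t-t0,99.5),"lat",np.percentile(n-n0,[1,99]))
T=np.load("top0.npz")["W"]
print("box heights by y",[(y,round(float(np.nanmax(T[...,2][(abs(T[...,1]-y)<.005)&(abs(T[...,0]-.46)<.07)])),3)) for y in np.arange(.29,.42,.01).round(2)])
E
```

```text
cleat screws mid [0.5356 0.2642 0.021 ] z 0.0219
knob-side->centre (61mm): [0.4755 0.2526]
stone part c [498.3 251.4] size [40.3 55. ] axis 11.1 z 0.1068 7687
plane [0.0054 0.0013 0.1036] far x 0.5278198700750929
far edge rel tcp 0.07028046400450842 lat [-0.02005891  0.01908182]
box heights by y [(np.float64(0.29), 0.004), (np.float64(0.3), 0.005), (np.float64(0.31), 0.005), (np.float64(0.32), 0.004), (np.float64(0.33), 0.004), (np.float64(0.34), 0.004), (np.float64(0.35), 0.112), (np.float64(0.36), 0.114), (np.float64(0.37), 0.114), (np.float64(0.38), 0.117), (np.float64(0.39), 0.118), (np.float64(0.4), 0.116), (np.float64(0.41), 0.115)]
```

```bash
python3 - <<'E'
from h import *
c=np.radians(10.9); e=np.array([np.cos(c),np.sin(c)]); n=np.array([np.sin(c),-np.cos(c)])
C=np.array([.4754,.2528])
for name,W in(("wrist",np.load("w4.npz")["W"]),("top",np.load("top0.npz")["W"])):
    D=W[...,:2]-C; t=D@e; l=-(D@n); Z=W[...,2]
    for a in np.arange(-.12,.12,.02):
        m=(abs(t-a)<.01)&(l>.06)&(l<.2)&(Z>.07)&(Z<.2)
        if m.sum()>3: print(name,"t %.2f"%a,"lat min %.4f"%np.percentile(l[m],2),"n",m.sum(),"zmax %.3f"%Z[m].max())
E
```

```text
wrist t -0.04 lat min 0.1218 n 316 zmax 0.102
wrist t -0.02 lat min 0.0726 n 4604 zmax 0.176
wrist t 0.00 lat min 0.0603 n 4918 zmax 0.200
wrist t 0.02 lat min 0.0611 n 6953 zmax 0.200
wrist t 0.04 lat min 0.0989 n 4629 zmax 0.118
wrist t 0.06 lat min 0.1033 n 5573 zmax 0.115
wrist t 0.08 lat min 0.0993 n 4590 zmax 0.115
wrist t 0.10 lat min 0.0952 n 3231 zmax 0.114
top t -0.04 lat min 0.1213 n 80 zmax 0.105
top t -0.02 lat min 0.1181 n 324 zmax 0.106
top t 0.00 lat min 0.1141 n 113 zmax 0.103
top t 0.02 lat min 0.1017 n 181 zmax 0.115
top t 0.04 lat min 0.0990 n 249 zmax 0.118
top t 0.06 lat min 0.1028 n 315 zmax 0.116
top t 0.08 lat min 0.0989 n 322 zmax 0.115
top t 0.10 lat min 0.0948 n 320 zmax 0.115
```

Clearance from the gripper body to the box is at least 7 mm, so I descend, biased 2 mm away from it.

Request:
send_rows --plan '[[[0,-0.12,0.5],[0,0,0]],[[0,-0.03,0.7],[0,0,0]],[[0,0,0.7],[0,0,0]],[[0,0,0.5],[0,0,0]],[[0,0,0.25],[0,0,0]],[[0,0,0.12],[0,0,0]],[[0,0,0.08],[0,0,0]],[[0,0,0],[0,0,0]],[[0,0,0],[0,0,0]],[[0,0,0],[0,0,0]]]'

```text
time: 24.1
tool_pos: [0.4555, 0.247, 0.0219]
tool_rot: [-3.142, -0.0, 0.192]
contact_force: [0.3, 0.6, -0.7]
opening: 0.0399
grip_force: 40.0
```

Request:
send_rows --plan '[[[0,0,0.04],[0,0,0]],[[0,0,0.04],[0,0,0]],[[0,0,0.03],[0,0,0]],[[0,0,0.02],[0,0,0]],[[0,0,0.02],[0,0,0]],[[0,0,0],[0,0,0]],[[0,0,0],[0,0,0]],[[0,0,0],[0,0,0]],[[0,0,0],[0,0,0]],[[0,0,0],[0,0,0]]]'

```text
time: 25.35
tool_pos: [0.4554, 0.2469, 0.0183]
tool_rot: [3.141, -0.0, 0.192]
contact_force: [-2.6, -1.8, 5.4]
opening: 0.0397
grip_force: 40.0
```

Request:
send_rows --plan '[[[0,0,0],[0,0,0]],[[0,0,0],[0,0,0]],[[0,0,0],[0,0,0]],[[0,0,-0.2],[0,0,0]],[[0,0,-0.6],[0,0,0]],[[0,0,-1],[0,0,0]],[[0,0,-1],[0,0,0]],[[0,0.2,-1],[0,0,0]],[[0,1,-1],[0,0,0]],[[0,1,-1],[0,0,0]]]' --gripper 0.1

```text
time: 26.6
tool_pos: [0.466, 0.1925, 0.1649]
tool_rot: [3.142, -0.001, 0.192]
contact_force: [0.1, -0.3, 0.3]
opening: 0.0505
grip_force: 0.0
```

```bash
python3 - <<'E'
from h import *
p,d,W=grab("wrist");Z=W[...,2]
try: rect(W,near(W,.475,.253,.08)&(Z>.024)&(Z<.045),"grey wrist")
except Exception as x: print(x)
go(.486,-.17,.22,-12)
E
```

```text
grey wrist c [475.4 250.8] size [40.5 98.7] axis 11.1 z 0.0319 3649
t26.65 at [0.4682 0.1905 0.1681] yaw 11.0 roll -0.1 pitch -0.4 open 0.0500 grip 0.0
before turn shift units [-2.04 14.29 -2.08]
after turn shift units [ 3.69 13.96 -2.08]
turn frac 0.255
```

Grey is seated, with its top at 0.032 and about 2 mm off centre. Now the green stone.

Request:
send_rows --plan '[[[0,0.6,-0.2],[0,0,0.085]],[[0,1,-0.3],[0,0,0.085]],[[0.2,1,-0.3],[0,0,0.085]],[[0.25,1,-0.3],[0,0,0]],[[0.25,1,-0.3],[0,0,0]],[[0.25,1,-0.3],[0,0,0]],[[0.25,1,-0.3],[0,0,0]],[[0.25,1,0],[0,0,0]],[[0.25,1,0],[0,0,0]],[[0.25,1,0],[0,0,0]]]' --gripper 0.5

```text
time: 27.9
tool_pos: [0.4798, -0.0529, 0.2137]
tool_rot: [-3.142, -0.001, -0.209]
contact_force: [0.7, -0.0, 0.5]
opening: 0.0688
grip_force: 0.0
```

```bash
python3 - <<'E'
from h import *
go(.476,-.17,.22,-12.3)
E
```

```text
t27.90 at [ 0.4798 -0.0529  0.2137] yaw -12.0 roll 0.0 pitch -0.1 open 0.0688 grip 0.0
before turn shift units [ 0.82  4.61 -0.25]
after turn shift units [ 0.85  4.61 -0.25]
turn frac 0.004
```

Request:
send_rows --plan '[[[0.2,1,0],[0,0,0]],[[0.2,1,0],[0,0,0]],[[0.2,1,0],[0,0,0]],[[0.1,0.8,0],[0,0,0]],[[0.1,0.5,0],[0,0,0]],[[0,0.2,0],[0,0,0]],[[0,0.1,0],[0,0,0]],[[0,0,0],[0,0,0]],[[0,0,0],[0,0,0]],[[0,0,0],[0,0,0]]]'

```text
time: 29.15
tool_pos: [0.4755, -0.1687, 0.213]
tool_rot: [-3.142, -0.0, -0.209]
contact_force: [-0.2, -0.3, 0.2]
opening: 0.0691
grip_force: 0.0
```

```bash
python3 - <<'E'
from h import *
go(.476,-.17,.03,-12.3)
p,d,W=grab("wrist");Z=W[...,2];N=near(W,.49,-.172,.12)
cv2.imwrite("pics/w5.png",p)
rect(W,N&(Z>.040)&(Z<.058),"green")
rect(W,N&(Z>.018)&(Z<.058),"orange+green")
E
```

```text
t29.15 at [ 0.4755 -0.1687  0.213 ] yaw -11.9 roll 0.0 pitch -0.0 open 0.0691 grip 0.0
before turn shift units [0.03 0.05 7.32]
after turn shift units [0.03 0.05 7.32]
turn frac 0.004
green c [ 495.  -174.8] size [ 45.5 108.2] axis -10.6 z 0.0490 3726
orange+green c [ 491.4 -171.6] size [ 62.1 179.3] axis -12.6 z 0.0471 7372
```

Request:
send_rows --plan '[[[0.5,0.1,0.9],[0,0,-0.0145]],[[0.3,0,1],[0,0,0]],[[0,0,1],[0,0,0]],[[0,0,1],[0,0,0]],[[0,0,1],[0,0,0]],[[0,0,1],[0,0,0]],[[0,0,0.8],[0,0,0]],[[0,0,0.4],[0,0,0]],[[0,0,0.15],[0,0,0]],[[0,0,0],[0,0,0]]]'

```text
time: 30.45
tool_pos: [0.4949, -0.1755, 0.0321]
tool_rot: [3.141, -0.001, -0.186]
contact_force: [-1.1, -0.5, 0.3]
opening: 0.0691
grip_force: 0.0
```

Request:
send_rows --plan '[[[0,0,0.05],[0,0,0]],[[0,0,0],[0,0,0]],[[0,0,0],[0,0,0]],[[0,0,0],[0,0,0]],[[0,0,0],[0,0,0]],[[0,0,-0.2],[0,0,0]],[[0,0,-0.6],[0,0,0]],[[0,0,-1],[0,0,0]],[[0,0,-1],[0,0,0]],[[0,0,-1],[0,0,0]]]' --gripper -1 --force 45

```text
time: 31.7
tool_pos: [0.4945, -0.1754, 0.127]
tool_rot: [3.141, -0.0, -0.186]
contact_force: [-0.4, -0.4, -2.7]
opening: 0.0457
grip_force: 45.0
```

```bash
python3 - <<'E'
from h import *
go(.4785,.1125,.1,8.7)
E
```

```text
t31.70 at [ 0.4945 -0.1754  0.127 ] yaw -10.7 roll -0.0 pitch -0.0 open 0.0457 grip 45.0
before turn shift units [ -2.76 -11.2    1.08]
after turn shift units [  1.11 -11.48   1.08]
turn frac -0.215
```

Request:
send_rows --plan '[[[0,-0.5,0],[0,0,-0.072]],[[0,-0.8,0],[0,0,-0.072]],[[0,-1,0],[0,0,-0.071]],[[0.1,-1,0],[0,0,0]],[[0.1,-1,0],[0,0,0]],[[0.1,-1,0],[0,0,0]],[[0.1,-1,0],[0,0,0]],[[0.1,-1,0],[0,0,0]],[[0.1,-1,0],[0,0,0]],[[0.1,-1,0],[0,0,0]]]'

```text
time: 32.95
tool_pos: [0.4881, 0.0583, 0.1263]
tool_rot: [3.141, -0.001, 0.152]
contact_force: [-0.1, 0.4, -2.7]
opening: 0.0458
grip_force: 45.0
```

```bash
python3 - <<'E'
from h import *
go(.4785,.1125,.09,8.7)
E
```

```text
t32.95 at [0.4881 0.0583 0.1263] yaw 8.7 roll -0.0 pitch -0.0 open 0.0458 grip 45.0
before turn shift units [-0.05 -2.2   1.45]
after turn shift units [-0.05 -2.2   1.45]
turn frac -0.0
```

Request:
send_rows --plan '[[[0,-0.8,0.4],[0,0,0]],[[0,-0.7,0.4],[0,0,0]],[[0,-0.4,0.3],[0,0,0]],[[0,-0.2,0.2],[0,0,0]],[[0,-0.1,0.1],[0,0,0]],[[0,0,0.05],[0,0,0]],[[0,0,0],[0,0,0]],[[0,0,0],[0,0,0]],[[0,0,0],[0,0,0]],[[0,0,0],[0,0,0]]]'

```text
time: 34.2
tool_pos: [0.48, 0.1117, 0.0893]
tool_rot: [3.141, -0.0, 0.151]
contact_force: [-0.3, -1.3, -2.3]
opening: 0.0459
grip_force: 45.0
```

```bash
python3 - <<'E'
from h import *
go(.4785,.1125,.02,8.7)
p,d,W=grab("wrist");cv2.imwrite("pics/w6.png",p);np.savez("w6.npz",W=W,p=p);Z=W[...,2]
m=np.zeros(Z.shape,bool);m[:235,250:390]=1
s=robot.observe()["tool_pos"];c=np.radians(8.7);D=W[...,:2]-s[:2]
t=D@[np.cos(c),np.sin(c)];n=D@[np.sin(c),-np.cos(c)];q=m&(Z>s[2]+.01)&(Z<s[2]+.03)&(t<.09)
print("stone far edge rel tcp",np.percentile(t[q],99.5),"lat",np.percentile(n[q],[1,99]),"top",np.median(Z[q]))
E
```

```text
t34.20 at [0.48   0.1117 0.0893] yaw 8.7 roll -0.0 pitch -0.0 open 0.0459 grip 45.0
before turn shift units [-0.05 -0.04  2.77]
after turn shift units [-0.05 -0.04  2.77]
turn frac -0.0
stone far edge rel tcp 0.05422886314162702 lat [-0.02249338  0.02221978] top 0.10758275161397297
```

View pics/w6.png

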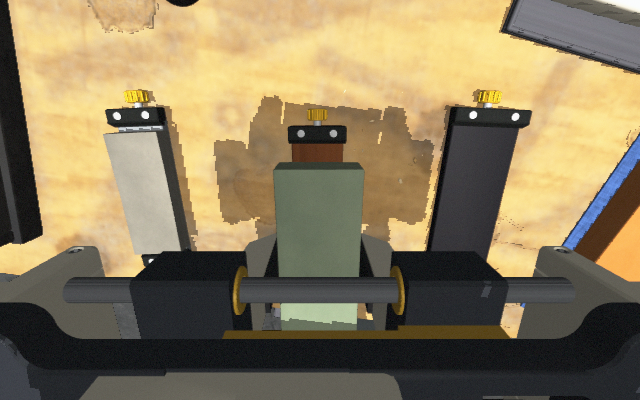

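Green is held centred over the wooden holder (screws at (301,134) and (332,134)), and grey is seated at (145,190). I check the wood centre once more.

```bash
python3 - <<'E'
from h import *
a=(ray("wrist",301,134,.021)+ray("wrist",332,134,.021))/2;c=np.radians(8.7);C=a[:2]-.0655*np.array([np.cos(c),np.sin(c)])
print(C.round(4)); 
b=(ray("wrist",473,115,.021)+ray("wrist",515,116,.021))/2;c=np.radians(6.2);print("black",(b[:2]-.1015*np.array([np.cos(c),np.sin(c)])).round(4))
go(C[0],C[1],.02,8.7)
E
```

```text
[0.4784 0.1131]
black [ 0.4765 -0.0201]
t34.25 at [0.48   0.1118 0.0893] yaw 8.7 roll -0.0 pitch -0.0 open 0.0458 grip 45.0
before turn shift units [-0.06 -0.06  2.77]
after turn shift units [-0.06 -0.06  2.77]
turn frac -0.0
```

Request:
send_rows --plan '[[[-0.06,-0.06,0.6],[0,0,0]],[[0,0,0.7],[0,0,0]],[[0,0,0.7],[0,0,0]],[[0,0,0.4],[0,0,0]],[[0,0,0.2],[0,0,0]],[[0,0,0.1],[0,0,0]],[[0,0,0.07],[0,0,0]],[[0,0,0.02],[0,0,0]],[[0,0,0.02],[0,0,0]],[[0,0,0],[0,0,0]]]'

```text
time: 35.5
tool_pos: [0.4783, 0.113, 0.0191]
tool_rot: [3.141, -0.0, 0.152]
contact_force: [-0.6, 0.2, -2.0]
opening: 0.0459
grip_force: 45.0
```

Request:
send_rows --plan '[[[0,0,0.03],[0,0,0]],[[0,0,0.02],[0,0,0]],[[0,0,0.02],[0,0,0]],[[0,0,0],[0,0,0]],[[0,0,0],[0,0,0]],[[0,0,0],[0,0,0]],[[0,0,0],[0,0,0]],[[0,0,0],[0,0,0]],[[0,0,0],[0,0,0]],[[0,0,0],[0,0,0]]]'

```text
time: 36.75
tool_pos: [0.4783, 0.113, 0.0178]
tool_rot: [3.141, -0.0, 0.152]
contact_force: [-2.2, -0.3, 5.0]
opening: 0.0457
grip_force: 45.0
```

Request:
send_rows --plan '[[[0,0,0],[0,0,0]],[[0,0,0],[0,0,0]],[[0,0,0],[0,0,0]],[[0,0,-0.2],[0,0,0]],[[0,0,-0.6],[0,0,0]],[[0,0,-1],[0,0,0]],[[0,0,-1],[0,0,0]],[[0,0.2,-1],[0,0,0]],[[0,1,-1],[0,0,0]],[[0,1,-1],[0,0,0]]]' --gripper 0.25

```text
time: 38.0
tool_pos: [0.4866, 0.0583, 0.1642]
tool_rot: [3.141, -0.001, 0.152]
contact_force: [0.8, 0.4, -0.4]
opening: 0.0577
grip_force: 0.0
```

```bash
python3 - <<'E'
from h import *
p,d,W=grab("wrist");Z=W[...,2]
try: rect(W,near(W,.478,.113,.08)&(Z>.027)&(Z<.045),"green wrist")
except Exception as x: print(x)
go(.48,-.1716,.2,-12.6)
E
```

```text
green wrist c [478.8 113. ] size [ 46.4 107.6] axis 8.8 z 0.0359 4364
t38.05 at [0.4889 0.0557 0.1674] yaw 8.7 roll -0.2 pitch -0.4 open 0.0576 grip 0.0
before turn shift units [-1.72  8.94 -1.31]
after turn shift units [ 1.64  8.95 -1.31]
turn frac 0.236
```

Green is seated. Last is orange.

Request:
send_rows --plan '[[[0,0.6,-0.2],[0,0,0.08]],[[0,0.9,-0.2],[0,0,0.08]],[[0.2,1,-0.2],[0,0,0.076]],[[0.2,1,-0.2],[0,0,0]],[[0.2,1,-0.2],[0,0,0]],[[0.2,1,-0.2],[0,0,0]],[[0.2,1,0],[0,0,0]],[[0.2,1,0],[0,0,0]],[[0.2,0.8,0],[0,0,0]],[[0.1,0.4,0],[0,0,0]]]' --gripper 1

```text
time: 39.3
tool_pos: [0.4899, -0.1632, 0.1925]
tool_rot: [3.142, -0.0, -0.22]
contact_force: [0.6, 0.2, -0.4]
opening: 0.0922
grip_force: 0.0
```

```bash
python3 - <<'E'
from h import *
p,d,W=grab("wrist");Z=W[...,2];N=near(W,.49,-.172,.14)
rect(W,N&(Z>.016)&(Z<.04),"orange")
go(.4914,-.1716,.007,-12.6)
E
```

```text
orange c [ 491.1 -171.6] size [ 62.  178.3] axis -12.6 z 0.0270 7938
t39.35 at [ 0.49   -0.1639  0.1924] yaw -12.6 roll -0.0 pitch -0.0 open 0.0917 grip 0.0
before turn shift units [0.12 0.29 7.41]
after turn shift units [0.12 0.29 7.41]
turn frac -0.0
```

Request:
send_rows --plan '[[[0.1,0.29,0.8],[0,0,0]],[[0,0,1],[0,0,0]],[[0,0,1],[0,0,0]],[[0,0,1],[0,0,0]],[[0,0,1],[0,0,0]],[[0,0,1],[0,0,0]],[[0,0,0.8],[0,0,0]],[[0,0,0.5],[0,0,0]],[[0,0,0.25],[0,0,0]],[[0,0,0.05],[0,0,0]]]'

```text
time: 40.6
tool_pos: [0.4909, -0.1699, 0.0073]
tool_rot: [3.141, -0.0, -0.219]
contact_force: [-0.1, 0.2, -0.0]
opening: 0.092
grip_force: 0.0
```

Request:
send_rows --plan '[[[0,0,0],[0,0,0]],[[0,0,0],[0,0,0]],[[0,0,0],[0,0,0]],[[0,0,0],[0,0,0]],[[0,0,0],[0,0,0]],[[0,0,0],[0,0,0]],[[0,0,-0.1],[0,0,0]],[[0,0,-0.3],[0,0,0]],[[0,0,-0.6],[0,0,0]],[[0,0,-0.6],[0,0,0]]]' --gripper -1 --force 60

```text
time: 41.85
tool_pos: [0.4908, -0.1699, 0.0483]
tool_rot: [3.142, -0.0, -0.219]
contact_force: [-0.7, 0.7, -5.3]
opening: 0.0616
grip_force: 60.0
```

```bash
python3 - <<'E'
from h import *
go(.4763,-.02,.09,6.2)
E
```

```text
t41.85 at [ 0.4908 -0.1699  0.0483] yaw -12.6 roll -0.0 pitch -0.0 open 0.0616 grip 60.0
before turn shift units [-1.87 -5.73 -1.67]
after turn shift units [ 0.07 -6.03 -1.67]
turn frac -0.208
```

Orange is held, with the wrist force matching 0.55 kg. I rise, turn and carry.

Request:
send_rows --plan '[[[0,0,-0.6],[0,0,0]],[[0,0,-0.6],[0,0,0]],[[0,-0.3,-0.4],[0,0,-0.05]],[[0,-0.7,-0.1],[0,0,-0.055]],[[0,-0.9,0],[0,0,-0.053]],[[0,-0.9,0],[0,0,-0.05]],[[0,-0.9,0],[0,0,0]],[[0,-0.8,0],[0,0,0]],[[0,-0.5,0],[0,0,0]],[[0,-0.2,0],[0,0,0]]]'

```text
time: 43.1
tool_pos: [0.489, -0.0403, 0.0901]
tool_rot: [3.141, -0.0, 0.108]
contact_force: [0.3, -0.7, -4.8]
opening: 0.0615
grip_force: 60.0
```

```bash
python3 - <<'E'
from h import *
go(.4763,-.02,.02,6.2)
p,d,W=grab("wrist");cv2.imwrite("pics/w7.png",p);Z=W[...,2]
s=robot.observe()["tool_pos"];c=np.radians(6.2);D=W[...,:2]-s[:2]
m=np.zeros(Z.shape,bool);m[:235,200:440]=1
t=D@[np.cos(c),np.sin(c)];n=D@[np.sin(c),-np.cos(c)];q=m&(Z>s[2]+.01)&(Z<s[2]+.03)&(t<.12)
X=W[q];A=np.c_[t[q],n[q],np.ones(q.sum())]
print("far edge rel tcp",np.percentile(t[q],99.5),"lat",np.percentile(n[q],[1,99]),"plane",np.linalg.lstsq(A,Z[q],rcond=None)[0].round(4))
E
```

```text
t43.10 at [ 0.489  -0.0403  0.0901] yaw 6.2 roll -0.0 pitch -0.0 open 0.0615 grip 60.0
before turn shift units [-0.42 -0.86  2.8 ]
after turn shift units [-0.42 -0.86  2.8 ]
turn frac 0.0
far edge rel tcp 0.08994124954918607 lat [-0.03018929  0.0300956 ] plane [ 0.0171 -0.0006  0.1087]
```

View pics/w7.png

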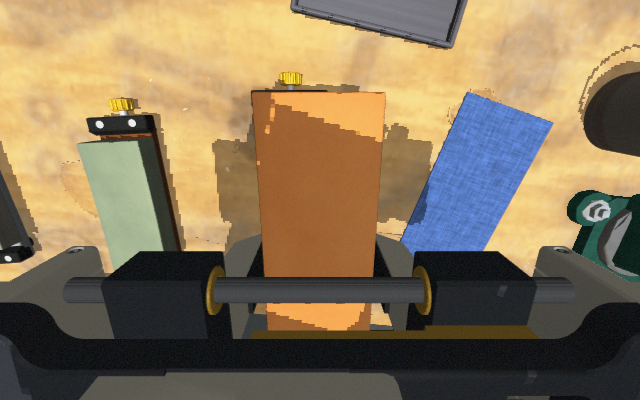

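Orange is centred in the grip at (318,200). Green sits in its holder at left, and the black holder is beneath with its knob at (290,78).

Request:
send_rows --plan '[[[-0.25,-0.5,0.3],[0,0,0]],[[-0.17,-0.36,0.4],[0,0,0]],[[0,0,0.5],[0,0,0]],[[0,0,0.3],[0,0,0]],[[0,0,0.15],[0,0,0]],[[0,0,0],[0,0,0]],[[0,0,0],[0,0,0]],[[0,0,0],[0,0,0]],[[0,0,0],[0,0,0]],[[0,0,0],[0,0,0]]]'

```text
time: 44.4
tool_pos: [0.4762, -0.0205, 0.0486]
tool_rot: [3.141, -0.0, 0.108]
contact_force: [0.5, -0.3, -5.4]
opening: 0.0615
grip_force: 60.0
```

```bash
python3 - <<'E'
from h import *
go(.4762,-.02,.021,6.2)
E
```

```text
t44.40 at [ 0.4762 -0.0205  0.0486] yaw 6.2 roll -0.0 pitch -0.0 open 0.0615 grip 60.0
before turn shift units [ 0.   -0.02  1.1 ]
after turn shift units [ 0.   -0.02  1.1 ]
turn frac -0.0
```

Request:
send_rows --plan '[[[0,-0.02,0.4],[0,0,0]],[[0,0,0.3],[0,0,0]],[[0,0,0.2],[0,0,0]],[[0,0,0.1],[0,0,0]],[[0,0,0.06],[0,0,0]],[[0,0,0.04],[0,0,0]],[[0,0,0.02],[0,0,0]],[[0,0,0.02],[0,0,0]],[[0,0,0],[0,0,0]],[[0,0,0],[0,0,0]]]'

```text
time: 45.65
tool_pos: [0.4762, -0.02, 0.02]
tool_rot: [3.141, -0.0, 0.108]
contact_force: [0.5, 0.9, -4.7]
opening: 0.0618
grip_force: 60.0
```

Request:
send_rows --plan '[[[0,0,0.02],[0,0,0]],[[0,0,0.02],[0,0,0]],[[0,0,0.01],[0,0,0]],[[0,0,0],[0,0,0]],[[0,0,0],[0,0,0]],[[0,0,0],[0,0,0]],[[0,0,0],[0,0,0]],[[0,0,0],[0,0,0]],[[0,0,0],[0,0,0]],[[0,0,0],[0,0,0]]]'

```text
time: 46.9
tool_pos: [0.4762, -0.02, 0.0195]
tool_rot: [3.141, -0.001, 0.108]
contact_force: [-2.7, 1.0, 6.2]
opening: 0.0611
grip_force: 60.0
```

Contact at the expected height; I release and rise.

Request:
send_rows --plan '[[[0,0,0],[0,0,0]],[[0,0,0],[0,0,0]],[[0,0,0],[0,0,0]],[[0,0,-0.2],[0,0,0]],[[0,0,-0.6],[0,0,0]],[[0,0,-1],[0,0,0]],[[0,0,-1],[0,0,0]],[[0,0,-1],[0,0,0]],[[-0.3,0,-1],[0,0,0]],[[-0.3,0,-1],[0,0,0]]]' --gripper 0.65

```text
time: 48.15
tool_pos: [0.461, -0.0216, 0.1648]
tool_rot: [3.141, -0.0, 0.108]
contact_force: [-0.1, 0.4, -0.7]
opening: 0.0756
grip_force: 0.0
```

Request:
send_rows --plan '[[[-0.6,0,-0.8],[0,0,0]],[[-0.8,0,-0.8],[0,0,0]],[[-0.8,0,-0.6],[0,0,0]],[[-0.5,0,-0.4],[0,0,0]],[[-0.3,0,0],[0,0,0]],[[0,0,0],[0,0,0]],[[0,0,0],[0,0,0]],[[0,0,0],[0,0,0]],[[0,0,0],[0,0,0]],[[0,0,0],[0,0,0]]]'

```text
time: 49.4
tool_pos: [0.3867, -0.0296, 0.2286]
tool_rot: [-3.142, 0.0, 0.108]
contact_force: [0.0, -0.6, 1.2]
opening: 0.0759
grip_force: 0.0
```

```bash
python3 - <<'E'
from h import *
go(.4,0,.2,0)
p,d,W=grab("top");cv2.imwrite("pics/top9.png",p);w,_,V=grab("wrist")
for cam,U in(("top",W),("wrist",V)):
    Z=U[...,2]
    for n,x,y,r,lo,hi in(("orange (476,-20)@6.2 z39",.476,-.02,.12,.03,.05),("green (478.4,113)@8.7 z36",.478,.113,.08,.027,.045),("grey (475.3,253)@10.9 z32",.475,.253,.075,.024,.042),("white (673,-69.5) z22.5",.673,-.07,.05,.017,.03)):
        try: rect(U,near(U,x,y,r)&(Z>lo)&(Z<hi),cam+" "+n)
        except Exception: print(cam,n,"none")
print(robot.observe()["contact_force"])
E
```

```text
t49.40 at [ 0.3867 -0.0296  0.2286] yaw 6.2 roll 0.0 pitch 0.0 open 0.0759 grip 0.0
before turn shift units [ 0.65 -1.12  1.14]
after turn shift units [ 0.53 -1.19  1.14]
turn frac 0.069
top orange (476,-20)@6.2 z39 c [480.1 -20. ] size [ 62.2 171.9] axis 6.1 z 0.0381 2175
top green (478.4,113)@8.7 z36 c [478.1 112.4] size [ 46.1 108. ] axis 8.8 z 0.0353 1107
top grey (475.3,253)@10.9 z32 c [475.  249.9] size [ 40.7 100.1] axis 11.2 z 0.0314 910
top white (673,-69.5) z22.5 c [672.8 -70.6] size [30.7 74.8] axis 85.5 z 0.0223 457
wrist orange (476,-20)@6.2 z39 c [477.2 -19.8] size [ 62.1 179. ] axis 6.3 z 0.0390 8832
wrist green (478.4,113)@8.7 z36 c [478.5 112.9] size [ 47.1 108. ] axis 8.4 z 0.0360 4195
wrist grey (475.3,253)@10.9 z32 c [475.3 250.2] size [ 42.1 100.4] axis 10.7 z 0.0319 3662
wrist white (673,-69.5) z22.5 none
[-0.39612846 -0.25854409 -0.73387839]
```

View pics/top9.png

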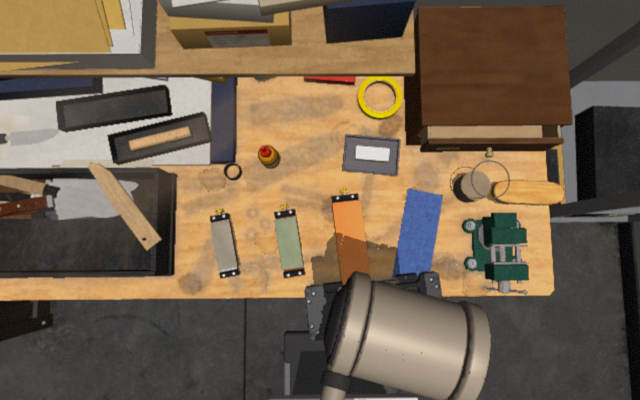

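All four stones are seated: white at (374,154), grey at (225,245), green at (289,243) and orange at (350,240). The tumbler, bottle, loupe and brush are where they were, so I hand in.

```bash
python3 -c "
from h import *
print(robot.hand_in())"
```

```text
the job is handed in; nothing more can be done
None
```

I handed the job in at about 49.5 s: the last pictures show all four stones lying flat in their places, within about 4 mm of centre, and the tumbler, oil bottle, loupe and brush where they stood; the hand-in returned no verdict.

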